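Slide the plate case onto the narrow rail and stack the tin

TASK

Slide the flat black case off the low steel deck and over the gap, without lifting it or letting it fall, so that it balances alone on the narrow raised rail: centred across the rail, square to it, within the rail's ends and clear of the deck. Let go of it, then set the rectangular metal tin down gently in the middle of the case's lid, its long side along the case's long side. Leave the rest of the gym gear where it is.

Things in the scene. Friction and masses are not known exactly. Their poses are not given: they have to be found in the camera images.
- deck: fixed low steel shelf on two side panels; flat top 220 (x) by 200 (y) mm, top face 90 mm above the table, no lip; origin on the table under its centre. One of its 220 mm edges faces the rail, which stands on its +y or its -y side
- rail: fixed narrow steel beam on two posts, flat top 240 (along its x) by 56 (y) mm, top face 88 mm above the table (2 mm lower than the deck); origin on the table under its centre. It runs parallel to the deck's edge with a 37 mm open gap between; its centreline lies 165 mm from the deck's centre
- case: loose flat closed hard-shell black plastic case, about 0.4 to 0.85 kg, 120 (its x) by 100 (y) by 40 mm high, flat lid, too wide for the gripper; origin at the centre of its underside; starts lying on the deck, turned up to 0.35 rad from the deck's axes
- tin: loose closed rectangular metal tin with a flat lid, about 0.25 kg, 90 (its x) by 60 (y) by 45 mm high; origin at the centre of its underside; stands on the table to the left or the right of deck and rail
- tub: bystander: round white plastic chalk tub with a lid, 72 mm across, 55 mm high, origin under its centre; stands on the side where the tin is not
- kettlebell: bystander: black cast iron kettlebell, 124 mm across, 184 mm high, origin under its centre, far left
- dumbbell_a: bystander: small hex dumbbell lying along its x, 175 mm long, 64 mm across, origin under its centre, at the far side
- dumbbell_b: bystander: small hex dumbbell like the other, lying on the robot's left, near side
- grip_trainer: bystander: hand grip trainer, steel spring coil 42 mm across with two handles towards its -x, 150 mm long, 24 mm high, origin under the coil, lying on the robot's right, near side
- shaker: bystander: plastic shaker bottle with flip-top spout, 92 mm across, 200 mm high, origin under its centre, far right
- ball_center (a point): bystander: centre of a hard massage ball, 62 mm across, resting in a shallow steel dish, at the far side, middle
Not all that is in view belongs to the job. Leave any blue or pink look-alike of the tin alone. Leave any turquoise look-alike of the case alone.

How it is judged:
On the way, in this order (a step that is already met when the one before it is completed fails the run):
1. the case rests released, centred and square on the rail, clear of the deck (y of case in the frame of rail between -0.012 and 0.012 m and x of case in the frame of rail between -0.06 and 0.06 m and z of case in the frame of rail between 0.083 and 0.093 m and angle between the x axis of case and the x axis of rail, either way round below 0.14 rad and angle between case's own z axis and vertical below 0.06 rad and contact force between case and deck below 0.2 N and linear speed of case below 0.02 m/s and contact force between the fingers and case below 0.1 N), for 0.2 s.
2. the tin stands squarely in the middle of the case's lid (horizontal distance between tin and case below 0.016 m and z of tin in the frame of case between 0.035 and 0.046 m and angle between the x axis of tin and the x axis of case, either way round below 0.14 rad and angle between tin's own z axis and vertical below 0.06 rad and linear speed of tin below 0.02 m/s), for 0.2 s.
At the end, for the whole second after the job is handed in: Case flat on the rail: centre within 12 mm of the centreline and 60 mm of mid-length, long side within 0.14 rad of the rail's, not touching the deck. Tin upright on its lid: centres within 16 mm, long sides within 0.14 rad. Both at rest (all of step 2 and y of case in the frame of rail between -0.012 and 0.012 m and x of case in the frame of rail between -0.06 and 0.06 m and z of case in the frame of rail between 0.083 and 0.093 m and angle between the x axis of case and the x axis of rail, either way round below 0.14 rad and angle between case's own z axis and vertical below 0.06 rad and contact force between case and deck below 0.2 N and linear speed of case below 0.02 m/s).
It fails at once if the case is lifted (underside more than 22 mm above the deck) (height (world z) of case above 0.112 m).
It fails at once if the case falls off deck and rail (height (world z) of case below 0.06 m).
It fails at once if the tin is dropped or slammed onto the case (faster than 0.45 m/s just above the lid, a fall of over 10 mm) (horizontal distance between tin and case below 0.06 m and z of tin in the frame of case between 0.03 and 0.06 m and linear speed of tin above 0.45 m/s).
It fails at once if a bystander is shifted more than 30 mm or knocked over (distance of any of tub, kettlebell, dumbbell_a, dumbbell_b, grip_trainer, shaker, ball_center from where it was at the start of the episode above 0.03 m or angle between any of tub, kettlebell, dumbbell_a, dumbbell_b, grip_trainer, shaker's own z axis and vertical above 0.4 rad).
It also fails if it takes over 56 s, if anything falls off the work surface, if the arm or the gripper's body presses on something with over 40 N, if the wrist force passes 120 N, or if a joint passes its speed limit or range.

ROBOT

A 7-joint arm with a two-finger parallel gripper is mounted at the origin on the work surface. World frame = base frame: x ahead of the robot, y to its left, z up, the work surface at z = 0. Lengths are in m, angles in rad, forces in N, time in s.
With the tool pointing down it reaches from about 0.35 to 0.775 m from the base axis. Payload 3.1 kg.
Tool frame: the origin (TCP) lies at the very end of the fingers, on their centre line; the grasp point (between the pads) lies 19 mm behind it; x points along the fingers, z is the direction in which the jaws open and shut, and the axes are right-handed (so a half turn about x gives the same grasp; the last joint's range is limited). The gripper opens to 85 mm and grips with 20 to 120 N. Pads are 22 mm wide; open, the fingers measure 114 mm over their backs; the gripper's body (76 mm by 85 mm) begins 54 mm behind the grasp point. The pads swing forward as they close: fully open they stand 13 mm farther back than shut.
Start: joints at [1.287, 0.311, 0.014, 1.512, -0.004, 1.319, -0.027], TCP at [0.132, -0.534, 0.231] pointing down, gripper open.
Joint ranges: [-2.7, 2.7], [-0.3, 1.91], [-1.27, 1.3], [0.12, 2.57], [-1.44, 4.58], [0.2, 2.03], [-3.05, 3.05]. Speed limits (rad/s): [2.79, 2.79, 3.14, 3.14, 3.14, 3.14, 3.14].

INTERFACE

Orientations are given as a rotation vector (axis times angle).
In Python, from workcell import env gives the robot as it stands. The module is installed in compiled form; this text tells all that it offers.
- The arm moves only by the tool step_arm, never from a script. Its argument "deltas" is a list that holds one entry, the list of rows, each a list of 7 numbers: the turn, a rotation vector about the tool's x, y, z in degrees, then the shift along the tool's x, y, z in m, then the closure, from -1 (fully open) to 1 (shut). In form: [[[rx, ry, rz, x, y, z, grip], ...]]. A call has 1 to 5 rows; each row shifts and turns the commanded pose from where the row before left it, along the tool's axes as they then stand; what a row does not reach is not made up. A row lasts 1/12 s, in which the tool goes at most 41.7 mm and 7.16 degrees, less where a joint would pass 70% of its speed; a pose out of reach is approached as far as the arm can. A call with a gripper value outside its range is refused whole. The fingers move at their own pace and stop on an object; "force" is the grip in N (left out, the last holds). Time passes only in rows, so rows that do not move let the fingers close. It gives the time, the measured TCP pose, the force and the opening at its end, in the units of the state.
- env.sense(): the state, without advancing time (a new reading comes with each control period).
- env.camera(name): name is "scene" or "top" or "wrist"; returns the picture (480x640x3 uint8, red, green, blue); there is no depth.
- env.camera_info(name): a dict with "mtx" (3x3 intrinsics, pixels), "distortion" ([k1, k2, p1, p2, k3] as OpenCV has them; the pictures are not rectified), "world_from_camera" (4x4, takes a point from camera to world coordinates); the wrist camera has in their place "tool_from_camera" (4x4, takes a point from camera to tool coordinates, whose origin is the TCP and whose axes are the tool frame's). Camera axes: x right, y down, z forward; pixel columns grow to the right and rows downward; lengths in m; the calibration is good to about 2 mm. A picture is of the moment at which its call begins: read the wrist's pose just before it. camera_info takes no time and is no camera call.
- env.close_job(): hands the job in, once; it reports no verdict.
Trained networks look in the newest picture that a camera, given by its name, has taken for a name from the list of things; names that differ only in an ending like _2 or _b are one class to them, and where a whole thing is asked for, a point or a joint stands for the part that bears it (a point fixed in the world has none). Each returns a list of dicts, best first, with "confidence" (0 to 1); they miss things now and then, are a little off and sometimes report something else, mostly with a low value. They report only what shows in the picture. A call takes as long as a camera call. They do not tell look-alikes from the thing itself.
- env.masks_of(camera, thing): "mask" (480x640 bool, what is visible of it) and "bbox" ([left, top, width, height] in pixels, round what is visible of it).
- env.mark_of(camera, thing): "xy" ([column, row] in pixels: a listed point, or the origin of a listed thing).
The state is a dict: "t": time; "qpos": joint angles; "joint_velocities": joint speeds; "effort": joint torques, N m; "ee_pos": TCP position; "orientation": TCP orientation; "contact_force": force on the tool from outside, world axes, zero at the start; "wrist_torque": the same for the moment, N m; "grip_width": finger opening in m.
Only numpy, scipy, OpenCV 4.12 (cv2) and the standard library are available. Lean on these libraries where they do the work, as an engineer would, in place of code of your own. Each camera call takes 0.05 s, during which the arm holds its last target. There are 200 camera calls.

## Working session

There is one attempt and no reset: what is moved stays moved. The work goes in short steps, Python scripts to look and compute and a tool call to move; the robot and the scene stay as the last step left them, time stands still between calls to the robot, and variables do not carry over. Pictures are saved under pics/ and viewed, about 8 in all and at most 12, crops included, and the job is handed in when it is done.

Besides the shell and the picture viewer there is one more tool, called as name([rows], argument=value, ...), one row to a line, values as JSON. step_arm: Moves the arm, as the interface text tells. Its arguments: {"type":"object","properties":{"deltas":{"type":"array","items":{"type":"array","items":{"type":"array","items":{"type":"number"}}}},"force":{"type":"number"}},"required":["deltas"]}

```bash
mkdir -p pics; ls
cat > h.py <<'E'
import numpy as np, cv2
from scipy.spatial.transform import Rotation as R
from workcell import env
def save(name,fn,crop=None,scale=1):
    im=env.camera(name); 
    cv2.imwrite('pics/raw_'+fn,im[:,:,::-1])
    o=im
    if crop: l,t,w,h=crop; o=im[t:t+h,l:l+w]
    if scale!=1: o=cv2.resize(o,None,fx=scale,fy=scale,interpolation=cv2.INTER_CUBIC)
    cv2.imwrite('pics/'+fn,o[:,:,::-1]); return im
def wfc(name):
    i=env.camera_info(name)
    if name!='wrist': return i,np.array(i['world_from_camera'])
    s=env.sense(); T=np.eye(4); T[:3,:3]=R.from_rotvec(s['orientation']).as_matrix(); T[:3,3]=s['ee_pos']
    return i,T@np.array(i['tool_from_camera'])
def p2w(name,uv,z):
    i,T=wfc(name); uv=np.array(uv,float).reshape(-1,1,2)
    n=cv2.undistortPoints(uv,np.array(i['mtx']),np.array(i['distortion']))[:,0]
    d=np.c_[n,np.ones(len(n))]@T[:3,:3].T; o=T[:3,3]
    return o+d*((z-o[2])/d[:,2])[:,None]
def w2p(name,P):
    i,T=wfc(name); Ti=np.linalg.inv(T)
    return cv2.projectPoints(np.array(P,float).reshape(-1,1,3),cv2.Rodrigues(Ti[:3,:3])[0],Ti[:3,3],np.array(i['mtx']),np.array(i['distortion']))[0][:,0]
E
python3 - <<'E'
from h import *
s=env.sense(); print({k:np.round(v,3).tolist() for k,v in s.items()})
print(R.from_rotvec(s['orientation']).as_matrix().round(3))
for c in ['scene','top']:
    save(c,c+'1.png'); i,T=wfc(c); print(c,T.round(3).tolist())
    for t in ['case','tin','deck','rail','tub']:
        print(c,t,[(np.round(m['xy']).tolist(),round(m['confidence'],2)) for m in env.mark_of(c,t)])
print(env.camera_info('wrist'))
E
```

```text
pics
{'t': 0.0, 'qpos': [1.287, 0.312, 0.014, 1.513, -0.004, 1.319, -0.027], 'joint_velocities': [0.002, -0.001, -0.0, -0.0, 0.001, -0.001, 0.002], 'effort': [0.0, -37.991, 0.146, -23.059, 0.012, 0.014, -0.0], 'ee_pos': [0.132, -0.533, 0.23], 'orientation': [1.031, 1.316, -1.028], 'contact_force': [0.964, -0.5, 0.674], 'wrist_torque': [-0.028, 0.008, 0.014], 'grip_width': 0.085}
[[-0.001  0.971  0.24 ]
 [ 0.002  0.24  -0.971]
 [-1.    -0.    -0.002]]
scene [[-0.873, 0.306, -0.379, 1.092], [0.487, 0.564, -0.667, 0.966], [0.01, -0.767, -0.641, 0.961], [0.0, 0.0, 0.0, 1.0]]
scene case [([366.0, 212.0], 0.92), ([315.0, 212.0], 0.78)]
scene tin [([487.0, 326.0], 0.83), ([421.0, 316.0], 0.75), ([290.0, 186.0], 0.6), ([407.0, 263.0], 0.55)]
scene deck [([311.0, 244.0], 0.75)]
scene rail [([329.0, 278.0], 0.55)]
scene tub [([289.0, 187.0], 0.72)]
top [[0.017, -0.997, 0.081, 0.474], [-1.0, -0.015, 0.027, 0.025], [-0.026, -0.081, -0.996, 1.159], [0.0, 0.0, 0.0, 1.0]]
top case [([387.0, 347.0], 0.94), ([370.0, 250.0], 0.68)]
top tin [([263.0, 330.0], 0.94), ([146.0, 345.0], 0.74), ([187.0, 284.0], 0.65)]
top deck []
top rail [([296.0, 236.0], 0.96)]
top tub [([503.0, 282.0], 0.92), ([295.0, 238.0], 0.46)]
{'mtx': array([[372.09599936,   0.        , 316.64703364],
       [  0.        , 372.09599936, 235.43354451],
       [  0.        ,   0.        ,   1.        ]]), 'distortion': array([-0.07050129,  0.        ,  0.        ,  0.        ,  0.        ]), 'tool_from_camera': array([[-5.84123582e-04, -2.65766763e-01,  9.64037181e-01,
        -1.43059799e-01],
       [ 8.14705103e-04, -9.64037152e-01, -2.65766262e-01,
         6.80284658e-02],
       [ 9.99999498e-01,  6.30165670e-04,  7.79638373e-04,
         4.24348216e-04],
       [ 0.00000000e+00,  0.00000000e+00,  0.00000000e+00,
         1.00000000e+00]])}
```

View pics/top1.png

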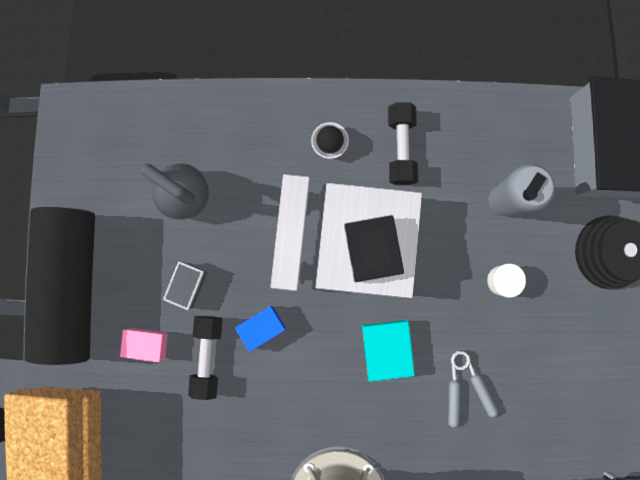

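View pics/scene1.png

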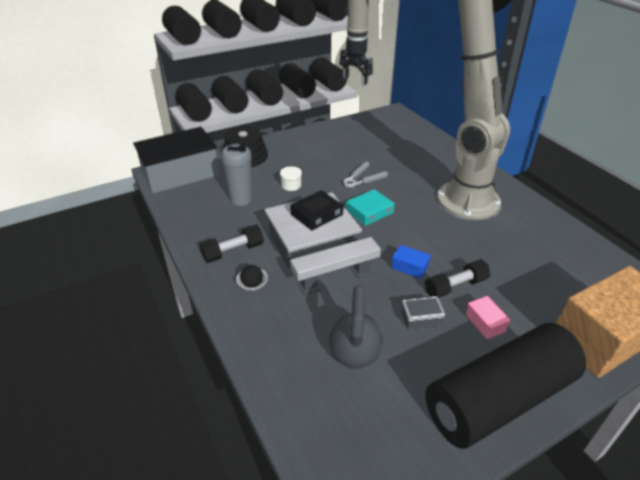

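The rail (290,232) stands on the deck's +y side. The black case (374,250) lies on the deck; the turquoise one at (388,350) is a look-alike. There are three candidates for the tin: grey metal with a silver rim at (184,286), blue at (260,328) and pink at (143,345). The grey metal one fits. I'll confirm it in a crop and measure everything.

```bash
cat >> h.py <<'E'
def rect(cam,mask,z):
    c=max(cv2.findContours(mask.astype(np.uint8),cv2.RETR_EXTERNAL,cv2.CHAIN_APPROX_NONE)[0],key=cv2.contourArea)
    P=p2w(cam,c[:,0],z)[:,:2]
    r=cv2.minAreaRect((P*1000).astype(np.float32)); (x,y),(w,h),a=r
    if w<h: w,h,a=h,w,a+90   # a: direction of the long side
    a=(a+90)%180-90
    return np.round([x,y,w,h,a],1)
E
python3 - <<'E'
from h import *
im=save('top','top2.png',(130,160,320,210),2.5)
g=im.astype(int); hsv=cv2.cvtColor(im,cv2.COLOR_RGB2HSV)
for t,z in [('rail',.088),('case',.13),('tin',.045),('deck',.09)]:
    for m in env.masks_of('top',t): print(t,round(m['confidence'],2),m['bbox'],rect('top',m['mask'],z), hsv[m['mask']].mean(0).round())
bright=(hsv[:,:,2]>185)&(hsv[:,:,1]<40)
n,l,st,_=cv2.connectedComponentsWithStats(bright.astype(np.uint8))
for k in range(1,n):
    if st[k,4]>1500: print('bright',st[k],rect('top',l==k,.09))
dark=(hsv[:,:,2]<60); dark[:170]=0;dark[320:]=0;dark[:,:325]=0;dark[:,415:]=0
for th in (25,35,45,60):
    d=dark&(hsv[:,:,2]<th); 
    if d.sum()>100: print('lid',th,d.sum(),rect('top',d,.13))
E
```

```text
rail 0.62 [274.1, 178.2, 36.7, 111.7] [577.2 109.4 237.7  61.   -5.3] [129.   6. 229.]
case 0.88 [345.1, 215.4, 60.3, 67.0] [543.2 -59.5 121.5 101.5  11. ] [107.  16.  56.]
case 0.56 [360.6, 317.6, 53.5, 63.6] [342.3 -91.6 113.9  97.2   7.8] [ 90. 249. 225.]
tin 0.75 [163.2, 263.0, 44.1, 45.4] [459.7 340.6  92.1  69.1 -20.1] [113.  22. 133.]
tin 0.69 [118.9, 330.3, 49.4, 34.2] [329.1 430.7 103.7  67.3  83.9] [163.  82. 237.]
tin 0.65 [234.9, 305.2, 48.2, 46.0] [372.8 173.7  96.9  62.9 -56.6] [107. 209. 242.]
deck 0.8 [314.4, 185.5, 106.6, 114.2] [562.9 -53.6 218.  202.8  -5. ] [129.   6. 223.]
bright [ 271  175   38  115 2984] [577.5 111.6 237.   54.6  -5. ]
bright [ 316  183  106  115 5952] [563.5 -52.7 219.2 199.3  -5.1]
lid 45 141 [ 680.7 -122.    52.    22.6  -62.3]
lid 60 3198 [542.7 -60.  115.7  97.4  11.1]
```

View pics/top2.png

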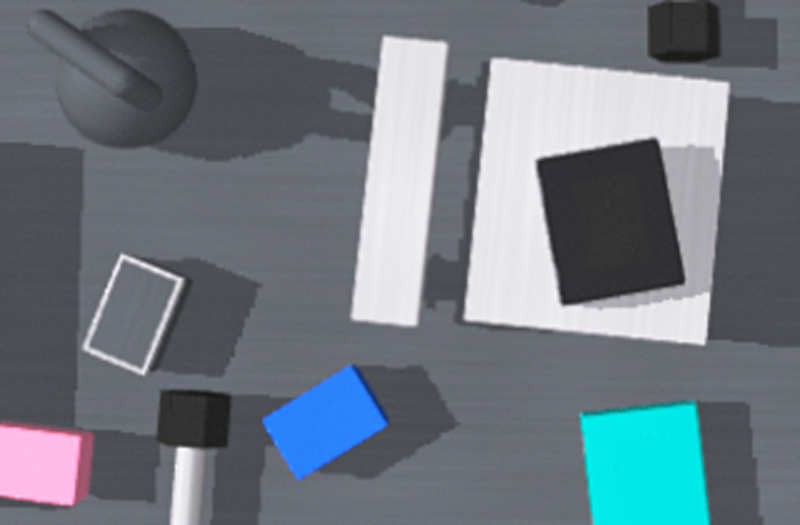

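The crop shows a grey metal tin with a silver rim at crop (135,315), which is the real one; blue, pink and turquoise stay untouched. Measured poses in mm: rail (577,112) at -5°, case (543,-60) at +11°, tin (460,341) at about -20°. Next I go behind the case's -y long face with the open fingers along it.

```bash
cat >> h.py <<'E'
def plan(target,psi,n,grip):
    s=env.sense(); M=R.from_rotvec(s['orientation']).as_matrix(); p=np.array(s['ee_pos'])
    a0=np.degrees(np.arctan2(M[1,1],M[0,1])); d=(np.array(target)-p)/n; da=(psi-a0)/n
    print('from',p.round(4),round(a0,2),'t',round(s['t'],2),'tilt x',M[:,0].round(3)); rows=[]
    for k in range(n):
        a=np.radians(a0+da*k); c,sn=np.cos(a),np.sin(a)
        rows.append([round(-da,2),0,0,round(-d[2],4),round(c*d[0]+sn*d[1],4),round(sn*d[0]-c*d[1],4),grip])
    for k in range(0,n,5): print(rows[k:k+5])
E
python3 - <<'E'
from h import *
plan([.558,-.140,.20],101,15,-1)
E
```

```text
from [ 0.1317 -0.534   0.2313] 13.86 t 0.85 tilt x [ 0. -0. -1.]
[[np.float64(-5.81), 0, 0, np.float64(0.0021), np.float64(0.0339), np.float64(-0.0187), -1], [np.float64(-5.81), 0, 0, np.float64(0.0021), np.float64(0.0356), np.float64(-0.0152), -1], [np.float64(-5.81), 0, 0, np.float64(0.0021), np.float64(0.037), np.float64(-0.0115), -1], [np.float64(-5.81), 0, 0, np.float64(0.0021), np.float64(0.0379), np.float64(-0.0077), -1], [np.float64(-5.81), 0, 0, np.float64(0.0021), np.float64(0.0385), np.float64(-0.0038), -1]]
[[np.float64(-5.81), 0, 0, np.float64(0.0021), np.float64(0.0387), np.float64(0.0001), -1], [np.float64(-5.81), 0, 0, np.float64(0.0021), np.float64(0.0385), np.float64(0.004), -1], [np.float64(-5.81), 0, 0, np.float64(0.0021), np.float64(0.0379), np.float64(0.0079), -1], [np.float64(-5.81), 0, 0, np.float64(0.0021), np.float64(0.0369), np.float64(0.0117), -1], [np.float64(-5.81), 0, 0, np.float64(0.0021), np.float64(0.0355), np.float64(0.0154), -1]]
[[np.float64(-5.81), 0, 0, np.float64(0.0021), np.float64(0.0338), np.float64(0.0189), -1], [np.float64(-5.81), 0, 0, np.float64(0.0021), np.float64(0.0317), np.float64(0.0222), -1], [np.float64(-5.81), 0, 0, np.float64(0.0021), np.float64(0.0293), np.float64(0.0253), -1], [np.float64(-5.81), 0, 0, np.float64(0.0021), np.float64(0.0266), np.float64(0.0281), -1], [np.float64(-5.81), 0, 0, np.float64(0.0021), np.float64(0.0236), np.float64(0.0307), -1]]
```

step_arm([
  [[-5.8,0,0,0.002,0.034,-0.019,-1],[-5.8,0,0,0.002,0.036,-0.015,-1],[-5.8,0,0,0.002,0.037,-0.011,-1],[-5.8,0,0,0.002,0.038,-0.008,-1],[-5.8,0,0,0.002,0.038,-0.004,-1]],
])

```text
t: 1.27
ee_pos: [0.2751, -0.4013, 0.2214]
orientation: [0.639, 1.474, -0.639]
contact_force: [0.5, -0.6, -0.4]
grip_width: 0.0853
```

step_arm([
  [[-5.8,0,0,0.002,0.039,0,-1],[-5.8,0,0,0.002,0.038,0.004,-1],[-5.8,0,0,0.002,0.038,0.008,-1],[-5.8,0,0,0.002,0.037,0.012,-1],[-5.8,0,0,0.002,0.035,0.015,-1]],
])

```text
t: 1.68
ee_pos: [0.4172, -0.2705, 0.2116]
orientation: [0.244, 1.556, -0.245]
contact_force: [-0.1, -0.8, 0.2]
grip_width: 0.0856
```

step_arm([
  [[-5.8,0,0,0.002,0.034,0.019,-1],[-5.8,0,0,0.002,0.032,0.022,-1],[-5.8,0,0,0.002,0.029,0.025,-1],[-5.8,0,0,0.002,0.027,0.028,-1],[-5.8,0,0,0.002,0.024,0.031,-1]],
])

```text
t: 2.1
ee_pos: [0.5593, -0.1387, 0.2014]
orientation: [-0.153, 1.565, 0.152]
contact_force: [0.8, 0.4, 0.0]
grip_width: 0.0853
```

Run:
```python
from h import *
save('wrist','w1.png')
for m in env.masks_of('wrist','case'): print(round(m['confidence'],2),rect('wrist',m['mask'],.13))
plan([.558,-.140,.10],101,5,-1)
```

```text
0.64 [547.4 -54.1 119.3  99.3  11.7]
0.56 [406.5 -86.2  90.   70.2   8.2]
from [ 0.5622 -0.1308  0.2008] 101.63 t 2.2 tilt x [ 0.003  0.007 -1.   ]
[[np.float64(0.13), 0, 0, np.float64(0.0202), np.float64(-0.0016), np.float64(-0.0012), -1], [np.float64(0.13), 0, 0, np.float64(0.0202), np.float64(-0.0016), np.float64(-0.0012), -1], [np.float64(0.13), 0, 0, np.float64(0.0202), np.float64(-0.0016), np.float64(-0.0012), -1], [np.float64(0.13), 0, 0, np.float64(0.0202), np.float64(-0.0016), np.float64(-0.0012), -1], [np.float64(0.13), 0, 0, np.float64(0.0202), np.float64(-0.0016), np.float64(-0.0012), -1]]
```

View pics/w1.png

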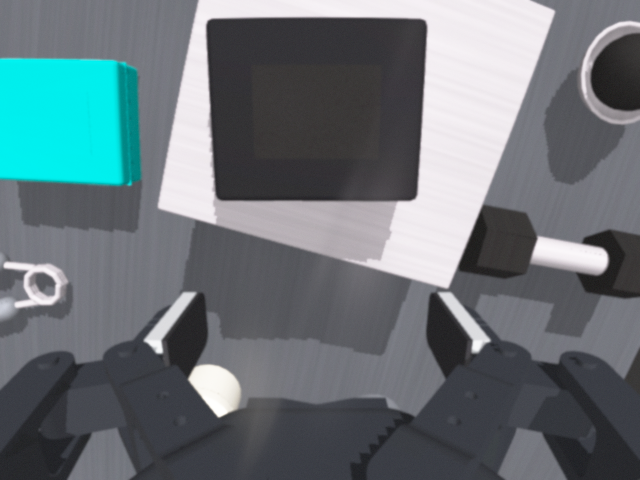

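The wrist view shows the case lid at x 207–427, y 18–200, centred between the open fingers at u≈205 and 428. The pads stand about 14 mm behind the TCP, so I descend to TCP z≈0.09, which puts the tips at about 0.104.

step_arm([
  [[0.5,0,0,0.03,-0.003,-0.001,-1],[0,0,0,0.03,-0.003,-0.001,-1],[0,0,0,0.03,-0.002,-0.001,-1],[0,0,0,0.02,0,-0.001,-1],[0,0,0,0,0,0,-1]],
])

```text
t: 2.62
ee_pos: [0.5509, -0.1489, 0.0862]
orientation: [-0.139, 1.577, 0.143]
contact_force: [-1.2, -0.4, -0.4]
grip_width: 0.0854
```

Run:
```python
from h import *
u=np.array([np.cos(np.radians(-5.05)),np.sin(np.radians(-5.05))]); n=np.array([-u[1],u[0]])
rail=np.array([.5775,.1116])
s=env.sense(); M=R.from_rotvec(s['orientation']).as_matrix(); print(s['ee_pos'].round(4),np.degrees(np.arctan2(M[1,1],M[0,1])).round(2))
e=s['ee_pos'][:2]-rail; print('tcp in rail frame',e@u,e@n)
# path: case centre c(k), yaw a(k): 4 mm/deg; print tcp goal poses
```

```text
[ 0.5509 -0.1489  0.0862] 100.26
tcp in rail frame -0.003537619527496302 -0.261797879686182
```

step_arm([
  [[-0.3,0,0,-0.001,0.006,0.004,-1],[-0.3,0,0,-0.001,0.006,0.003,-1],[0,0,0,-0.001,0.006,0.002,-1],[0,0,0,0,0.007,0,-1],[0,0,0,0,0.007,0,-1]],
])

```text
t: 3.03
ee_pos: [0.561, -0.1168, 0.0967]
orientation: [-0.154, 1.56, 0.146]
contact_force: [1.8, -6.7, 3.7]
grip_width: 0.0852
```

step_arm([
  [[0,0,0,0,0.008,0,-1],[2,0,0,0,0.008,-0.002,-1],[2,0,0,0,0.008,-0.002,-1],[2,0,0,0,0.008,-0.002,-1],[2,0,0,0,0.008,-0.002,-1]],
])

```text
t: 3.45
ee_pos: [0.5464, -0.0813, 0.0967]
orientation: [-0.043, 1.566, 0.031]
contact_force: [0.4, -8.0, 4.6]
grip_width: 0.0853
```

```bash
cat >> h.py <<'E'
U=np.array([np.cos(np.radians(-5.05)),np.sin(np.radians(-5.05))]); N=np.array([-U[1],U[0]]); RAIL=np.array([577.5,111.6])
def rel(x,y): e=np.array([x,y])-RAIL; return (e@U).round(1),(e@N).round(1)
def look(fn,cam='wrist',z=.13,save_=True):
    s=env.sense(); M=R.from_rotvec(s['orientation']).as_matrix()
    print('tcp',s['ee_pos'].round(4),np.degrees(np.arctan2(M[1,1],M[0,1])).round(2),'rel',rel(*(s['ee_pos'][:2]*1000)),'F',s['contact_force'].round(1),'t',round(s['t'],2))
    save(cam,fn)
    for m in env.masks_of(cam,'case'):
        r=rect(cam,m['mask'],z); print('case',round(m['confidence'],2),m['bbox'],r,'rel',rel(r[0],r[1]),'yaw rel',r[4]+5.05)
E
python3 - <<'E'
from h import *
look('w2.png')
E
```

```text
tcp [ 0.5464 -0.0813  0.0967] 92.7 rel (np.float64(-14.0), np.float64(-194.9)) F [ 0.4 -8.   4.6] t 3.45
case 0.82 [2.9, 171.2, 94.8, 169.3] [451.9 -55.6  54.9  41.7 -82.5] rel (np.float64(-110.4), np.float64(-177.6)) yaw rel -77.45
```

View pics/w2.png

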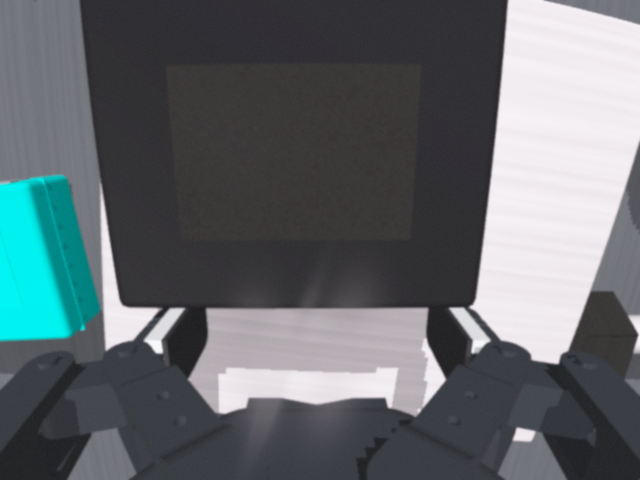

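```bash
cat >> h.py <<'E'
def face(l,r,z):
    P=p2w('wrist',[l,r],z)[:,:2]*1000; m=P.mean(0); d=P[1]-P[0]; 
    if d[0]<0: d=-d
    a=np.degrees(np.arctan2(d[1],d[0])); nn=np.array([-d[1],d[0]])/np.linalg.norm(d); c=m+50*nn
    s=env.sense(); e=m-s['ee_pos'][:2]*1000
    print('len',np.linalg.norm(d).round(1),'yaw rel',(a+5.05).round(2),'centre',c.round(1),'rel',rel(*c),'face ahead of tcp',(e@nn).round(1))
E
python3 - <<'E'
from h import *
face((117,303),(478,303),.13)
face((117,303),(478,303),.128)
E
```

```text
len 118.5 yaw rel 8.0 centre [537.2 -14.7] rel (np.float64(-29.1), np.float64(-129.3)) face ahead of tcp 13.8
len 120.7 yaw rel 8.0 centre [537.1 -15.7] rel (np.float64(-29.0), np.float64(-130.3)) face ahead of tcp 12.8
```

step_arm([
  [[2,0,0,0,0.008,-0.002,-1],[2,0,0,0,0.008,-0.001,-1],[2,0,0,0,0.008,-0.001,-1],[1.8,0,0,0,0.008,-0.001,-1],[0,0,0,0,0.008,0,-1]],
])

```text
t: 3.97
ee_pos: [0.5411, -0.0426, 0.0962]
orientation: [0.063, 1.567, -0.076]
contact_force: [-1.0, -9.5, 5.6]
grip_width: 0.0854
```

Run:
```python
from h import *
look('w3.png')
```

```text
tcp [ 0.5411 -0.0426  0.0962] 84.91 rel (np.float64(-22.7), np.float64(-156.8)) F [-1.  -9.5  5.6] t 3.97
case 0.91 [3.4, 261.0, 116.0, 129.5] [446.9 -26.3  59.1  37.2  13.9] rel (np.float64(-118.0), np.float64(-148.9)) yaw rel 18.95
case 0.85 [79.3, 2.1, 429.6, 307.4] [540.7  19.3 117.6  91.5  -4.9] rel (np.float64(-28.5), np.float64(-95.2)) yaw rel 0.14999999999999947
```

View pics/w3.png

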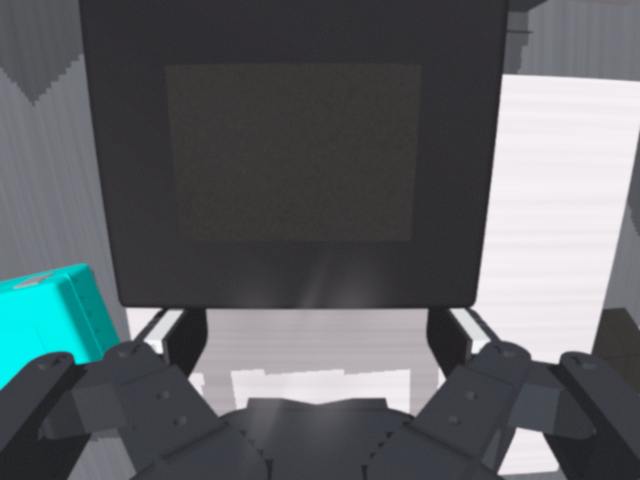

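The case is square to the rail (0.1° off by mask) with its face in contact, at rail-frame n≈-94 mm. I push on straight.

step_arm([
  [[0,0,0,0,0.009,0,-1],[0,0,0,0,0.009,0,-1],[0,0,0,0,0.009,0,-1],[0,0,0,0,0.009,0,-1],[0,0,0,0,0.009,0,-1]],
])

```text
t: 4.48
ee_pos: [0.5454, 0.002, 0.0962]
orientation: [0.062, 1.567, -0.076]
contact_force: [-0.2, -10.2, 4.1]
grip_width: 0.0853
```

step_arm([
  [[0,0,0,0,0.007,0,-1],[0,0,0,0,0.007,0,-1],[0,0,0,0,0.007,0,-1],[0,0,0,0,0.006,0,-1],[0,0,0,0,0.004,0,-1]],
])

```text
t: 4.9
ee_pos: [0.5472, 0.0365, 0.0951]
orientation: [0.064, 1.569, -0.07]
contact_force: [-0.0, -6.0, 2.3]
grip_width: 0.0853
```

Run:
```python
from h import *
look('w4.png')
```

```text
tcp [0.5472 0.0365 0.0951] 85.11 rel (np.float64(-23.6), np.float64(-77.5)) F [-0.  -6.   2.3] t 4.9
case 0.7 [2.1, 376.4, 132.8, 103.6] [ 4.579e+02 -4.900e+00  3.010e+01  2.550e+01  3.000e-01] rel (np.float64(-108.9), np.float64(-126.6)) yaw rel 5.35
```

View pics/w4.png

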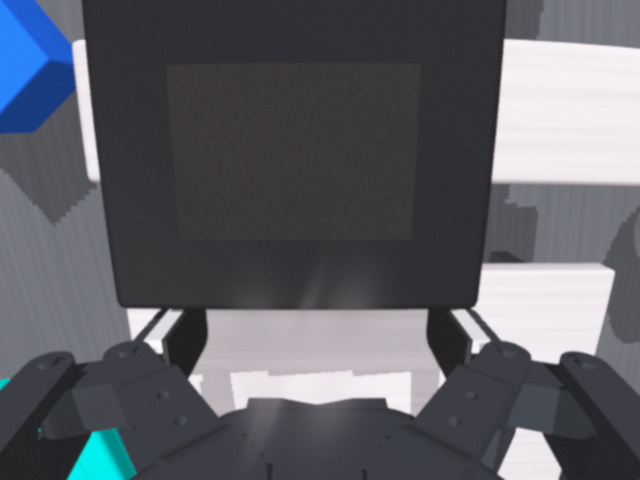

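Run:
```python
from h import *
s=env.sense(); print(s['ee_pos'].round(4))
face((117,304),(478,304),.129)
for uv,z in [((500,40),.088),((500,183),.088),((620,186),.088),((500,264),.09)]:
    P=p2w('wrist',uv,z)[0]*1000; print(uv,rel(P[0],P[1]))
```

```text
[0.547  0.0382 0.0949]
len 118.0 yaw rel 0.35 centre [546.8 102.2] rel (np.float64(-29.8), np.float64(-12.0)) face ahead of tcp 13.8
(500, 40) (np.float64(45.9), np.float64(26.9))
(500, 183) (np.float64(52.0), np.float64(-27.5))
(620, 186) (np.float64(105.9), np.float64(-27.7))
(500, 264) (np.float64(55.8), np.float64(-61.9))
```

step_arm([
  [[0,0,0,0,0.004,0,-1],[0,0,0,0,0.004,0,-1],[0,0,0,0,0.003,0,-1],[0,0,0,0,0.001,0,-1],[0,0,0,0,0,0,-1]],
])

```text
t: 5.42
ee_pos: [0.548, 0.048, 0.0948]
orientation: [0.064, 1.57, -0.07]
contact_force: [-0.3, -6.5, 4.7]
grip_width: 0.0857
```

Run:
```python
from h import *
look('w5.png'); g=cv2.imread('pics/raw_w5.png',0).astype(int)
for c in (250,300,350): 
    col=g[280:330,c]; print(c,280+np.argmax(np.diff(col)))
for c in (500,540): print(c,[(i,v) for i,v in enumerate(np.diff(g[:,c])) if abs(v)>40])
```

```text
tcp [0.548  0.048  0.0948] 85.08 rel (np.float64(-23.8), np.float64(-65.9)) F [-0.3 -6.5  4.7] t 5.42
case 0.88 [81.9, 2.1, 427.9, 309.1] [547.8 106.4 115.6  90.3  -5. ] rel (np.float64(-29.1), np.float64(-7.8)) yaw rel 0.04999999999999982
case 0.88 [70.2, 430.1, 65.0, 49.9] [4.586e+02 4.800e+00 3.010e+01 2.510e+01 3.000e-01] rel (np.float64(-109.0), np.float64(-116.9)) yaw rel 5.35
250 307
300 307
350 308
500 [(286, np.int64(50)), (338, np.int64(-41)), (339, np.int64(-47)), (475, np.int64(-50)), (476, np.int64(-56))]
540 [(71, np.int64(53)), (360, np.int64(-56)), (361, np.int64(-62)), (430, np.int64(44)), (431, np.int64(59))]
```

step_arm([
  [[0,0,0,0,0.002,0,-1],[0,0,0,0,0,0,-1],[0,0,0,0,-0.005,0,-1],[0,0,0,0,-0.015,0,-1],[0,0,0,-0.01,-0.03,0,-1]],
])

```text
t: 5.93
ee_pos: [0.5417, 0.0094, 0.1028]
orientation: [0.064, 1.574, -0.054]
contact_force: [1.0, 0.2, -0.3]
grip_width: 0.0852
```

step_arm([
  [[0,0,0,-0.04,0,0,-1],[0,0,0,-0.04,0,0,-1],[0,0,0,-0.04,0,0,-1],[0,0,0,0,0,0,-1],[0,0,0,0,0,0,-1]],
])

```text
t: 6.35
ee_pos: [0.5454, 0.005, 0.2272]
orientation: [0.067, 1.564, -0.063]
contact_force: [-0.1, 0.9, -0.5]
grip_width: 0.0855
```

Run:
```python
from h import *
look('w6.png',z=.128)
```

```text
tcp [0.5454 0.005  0.2272] 85.27 rel (np.float64(-22.6), np.float64(-109.0)) F [-0.1  0.9 -0.5] t 6.35
case 0.92 [204.2, 0.0, 199.1, 154.9] [544.3 103.3 116.9  89.5  -4.9] rel (np.float64(-32.3), np.float64(-11.2)) yaw rel 0.14999999999999947
case 0.89 [49.3, 263.6, 125.3, 100.7] [392.4 -43.7 100.2  63.6   8.5] rel (np.float64(-170.7), np.float64(-171.0)) yaw rel 13.55
```

View pics/w6.png

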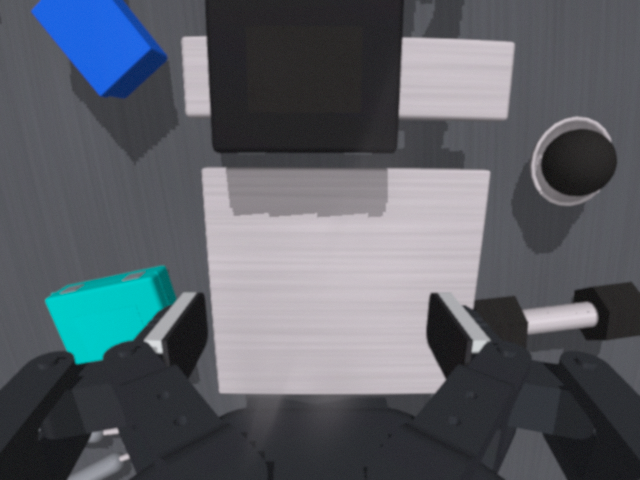

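Run:
```python
from h import *
g=cv2.imread('pics/raw_w6.png',0).astype(int)
for c in (240,300,360): print(c,g[143:160,c])
face((213,150),(399,150),.128)
for uv in [((450,39)),((450,118)),((195,39)),((195,115)),((183,75)),((512,80))]:
    P=p2w('wrist',uv,.088)[0]*1000; print(uv,rel(P[0],P[1]))
P=p2w('wrist',(350,168),.09)[0]*1000; print('deck',rel(P[0],P[1]))
```

```text
240 [35 32 36 35 32 28 27 25 35 50 66 68 66 62 64 64 62]
300 [34 38 37 33 34 31 28 21 26 36 53 60 63 63 60 64 63]
360 [42 43 41 41 41 39 38 38 42 59 76 77 72 70 68 71 70]
len 117.2 yaw rel 0.29 centre [545.8 111.2] rel (np.float64(-31.6), np.float64(-3.2)) face ahead of tcp 57.1
(450, 39) (np.float64(67.7), np.float64(22.4))
(450, 118) (np.float64(71.9), np.float64(-31.1))
(195, 39) (np.float64(-109.7), np.float64(21.2))
(195, 115) (np.float64(-112.8), np.float64(-30.2))
(183, 75) (np.float64(-119.7), np.float64(-2.6))
(512, 80) (np.float64(115.2), np.float64(-3.4))
deck (np.float64(0.0), np.float64(-67.8))
```

Run:
```python
from h import *
print(env.sense()['qpos'].round(3))
m=env.masks_of('top','case')  # last top picture is old; take a new one
im=save('top','top3.png'); hsv=cv2.cvtColor(im,cv2.COLOR_RGB2HSV)
for t,z in (('case',.128),('tin',.045)):
  for m in env.masks_of('top',t): r=rect('top',m['mask'],z); print(t,round(m['confidence'],2),r,rel(r[0],r[1]))
plan([.48,.30,.23],160,14,-1)
```

```text
[ 0.341  0.345 -0.505  1.527  0.168  1.315 -0.265]
case 0.81 [546.8 112.6 121.2  99.8  -3.7] (np.float64(-30.7), np.float64(-1.7))
tin 0.97 [329.5 432.1 105.5  67.1  85.5] (np.float64(-275.2), np.float64(297.4))
tin 0.79 [460.9 340.9  93.3  70.  -20.6] (np.float64(-136.3), np.float64(218.1))
tin 0.56 [373.3 173.6  96.3  59.2 -60. ] (np.float64(-208.9), np.float64(43.8))
from [0.5427 0.0031 0.2225] 85.19 t 6.65 tilt x [-0.004  0.    -1.   ]
[[np.float64(-5.34), 0, 0, np.float64(-0.0005), np.float64(0.0208), np.float64(-0.0062), -1], [np.float64(-5.34), 0, 0, np.float64(-0.0005), np.float64(0.0212), np.float64(-0.0043), -1], [np.float64(-5.34), 0, 0, np.float64(-0.0005), np.float64(0.0216), np.float64(-0.0023), -1], [np.float64(-5.34), 0, 0, np.float64(-0.0005), np.float64(0.0217), np.float64(-0.0003), -1], [np.float64(-5.34), 0, 0, np.float64(-0.0005), np.float64(0.0216), np.float64(0.0018), -1]]
[[np.float64(-5.34), 0, 0, np.float64(-0.0005), np.float64(0.0213), np.float64(0.0038), -1], [np.float64(-5.34), 0, 0, np.float64(-0.0005), np.float64(0.0209), np.float64(0.0057), -1], [np.float64(-5.34), 0, 0, np.float64(-0.0005), np.float64(0.0203), np.float64(0.0077), -1], [np.float64(-5.34), 0, 0, np.float64(-0.0005), np.float64(0.0195), np.float64(0.0095), -1], [np.float64(-5.34), 0, 0, np.float64(-0.0005), np.float64(0.0185), np.float64(0.0113), -1]]
[[np.float64(-5.34), 0, 0, np.float64(-0.0005), np.float64(0.0174), np.float64(0.013), -1], [np.float64(-5.34), 0, 0, np.float64(-0.0005), np.float64(0.0161), np.float64(0.0145), -1], [np.float64(-5.34), 0, 0, np.float64(-0.0005), np.float64(0.0147), np.float64(0.016), -1], [np.float64(-5.34), 0, 0, np.float64(-0.0005), np.float64(0.0131), np.float64(0.0172), -1]]
```

Run:
```python
from h import *
import builtins
np.set_printoptions(legacy='1.25')
plan([.46,.34,.22],160,15,-1)
print(p2w('top',[(195,316),(208,316),(221,318)],.06).round(3).tolist())
# tin lid vs bright rim
im=cv2.imread('pics/raw_top3.png'); g=cv2.cvtColor(im,cv2.COLOR_BGR2GRAY)
k=np.zeros_like(g); k[255:315,155:210]=(g[255:315,155:210]>170)
print('rim',rect('top',k,.045))
```

```text
from [0.5427 0.0031 0.2225] 85.19 t 6.65 tilt x [-0.004  0.    -1.   ]
[[-4.99, 0, 0, 0.0002, 0.0219, -0.0074, -1], [-4.99, 0, 0, 0.0002, 0.0225, -0.0054, -1], [-4.99, 0, 0, 0.0002, 0.0229, -0.0035, -1], [-4.99, 0, 0, 0.0002, 0.0231, -0.0015, -1], [-4.99, 0, 0, 0.0002, 0.0231, 0.0005, -1]]
[[-4.99, 0, 0, 0.0002, 0.023, 0.0026, -1], [-4.99, 0, 0, 0.0002, 0.0227, 0.0045, -1], [-4.99, 0, 0, 0.0002, 0.0222, 0.0065, -1], [-4.99, 0, 0, 0.0002, 0.0215, 0.0084, -1], [-4.99, 0, 0, 0.0002, 0.0207, 0.0102, -1]]
[[-4.99, 0, 0, 0.0002, 0.0198, 0.012, -1], [-4.99, 0, 0, 0.0002, 0.0186, 0.0137, -1], [-4.99, 0, 0, 0.0002, 0.0174, 0.0152, -1], [-4.99, 0, 0, 0.0002, 0.016, 0.0167, -1], [-4.99, 0, 0, 0.0002, 0.0145, 0.018, -1]]
[[0.397, 0.312, 0.06], [0.397, 0.284, 0.06], [0.394, 0.256, 0.06]]
rim [461.2 346.3  90.8  60.5 -20.6]
```

The tin's rim gives a clean 90.8×60.5 mm rectangle at (461,346), -20.6°. I go above it.

step_arm([
  [[-5,0,0,0,0.022,-0.007,-1],[-5,0,0,0,0.023,-0.005,-1],[-5,0,0,0,0.023,-0.004,-1],[-5,0,0,0,0.023,-0.002,-1],[-5,0,0,0,0.023,0,-1]],
])

```text
t: 7.07
ee_pos: [0.5145, 0.1165, 0.2232]
orientation: [-0.279, 1.555, 0.28]
contact_force: [0.9, 0.0, 0.4]
grip_width: 0.0857
```

step_arm([
  [[-5,0,0,0,0.023,0.003,-1],[-5,0,0,0,0.023,0.005,-1],[-5,0,0,0,0.022,0.007,-1],[-5,0,0,0,0.022,0.008,-1],[-5,0,0,0,0.021,0.01,-1]],
])

```text
t: 7.48
ee_pos: [0.4872, 0.2295, 0.2233]
orientation: [-0.619, 1.483, 0.62]
contact_force: [0.4, 0.7, 0.1]
grip_width: 0.0853
```

step_arm([
  [[-5,0,0,0,0.02,0.012,-1],[-5,0,0,0,0.019,0.014,-1],[-5,0,0,0,0.017,0.015,-1],[-5,0,0,0,0.016,0.017,-1],[-5,0,0,0,0.014,0.018,-1]],
])

```text
t: 7.9
ee_pos: [0.46, 0.3419, 0.2232]
orientation: [-0.954, 1.354, 0.954]
contact_force: [0.7, 0.3, -0.9]
grip_width: 0.0851
```

step_arm([
  [[0,0,0,0.02,0,0,-1],[0,0,0,0.02,0,0,-1],[0,0,0,0.01,0,0,-1],[0,0,0,0,0,0,-1],[0,0,0,0,0,0,-1]],
])

```text
t: 8.32
ee_pos: [0.4607, 0.3404, 0.1735]
orientation: [-0.95, 1.356, 0.95]
contact_force: [-0.1, -0.3, 0.0]
grip_width: 0.0856
```

Run:
```python
from h import *
np.set_printoptions(legacy='1.25')
save('wrist','w7.png')
for m in env.masks_of('wrist','tin'): print(round(m['confidence'],2),m['bbox'],rect('wrist',m['mask'],.045))
im=save('top','top4.png'); hsv=cv2.cvtColor(im,cv2.COLOR_RGB2HSV)
for m in env.masks_of('top','case'): r=rect('top',m['mask'],.128); print('case',round(m['confidence'],2),r,rel(r[0],r[1]))
d=(hsv[:,:,2]<60).astype(np.uint8); d[:170]=0; d[315:]=0; d[:,:255]=0; d[:,345:]=0
n,l,st,_=cv2.connectedComponentsWithStats(d); k=1+np.argmax(st[1:,4]); r=rect('top',l==k,.128); print('dark',st[k],r,rel(r[0],r[1]))
plan([.461,.346,.10],159.4,5,-1)
```

```text
0.9 [282.9, 161.9, 83.8, 121.2] [462.9 346.4  93.9  61.5 -20.6]
0.85 [14.7, 118.2, 138.6, 138.7] [376.1 183.5 104.1  73.2 -57.3]
0.55 [311.3, 1.0, 148.9, 66.4] [352.5 430.9  99.6  42.9  71.1]
case 0.8 [340.9 -90.3 116.   96.8   7.6] (-217.9, -221.9)
case 0.61 [546.7 111.1 123.3 103.4  -5. ] (-30.6, -3.2)
dark [ 261  214   55   64 2864] [546.  110.5 119.   99.3  -4.9] (-31.3, -3.9)
from [0.4615 0.3416 0.1755] 160.12 t 8.52 tilt x [ 0.002  0.001 -1.   ]
[[0.14, 0, 0, 0.0151, 0.0004, 0.0008, -1], [0.14, 0, 0, 0.0151, 0.0004, 0.0008, -1], [0.14, 0, 0, 0.0151, 0.0004, 0.0008, -1], [0.14, 0, 0, 0.0151, 0.0004, 0.0008, -1], [0.14, 0, 0, 0.0151, 0.0004, 0.0008, -1]]
```

View pics/w7.png

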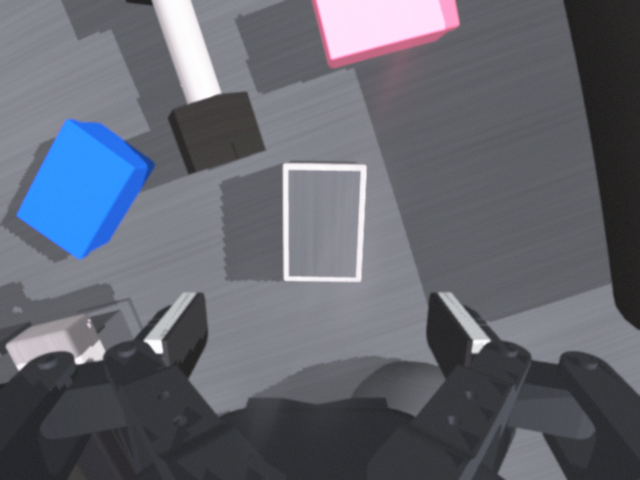

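The wrist view shows the silver-rimmed tin at (325,222), lined up between the fingers. I descend and grip.

step_arm([
  [[0.3,0,0,0.035,0,0.001,-1],[0.3,0,0,0.035,0.001,0.001,-1],[0,0,0,0.035,0.001,0.001,-1],[0,0,0,0.03,0,0.001,-1],[0,0,0,0,0,0,-1]],
])

```text
t: 8.93
ee_pos: [0.4574, 0.3418, 0.0339]
orientation: [-0.945, 1.369, 0.943]
contact_force: [-1.2, -1.5, -0.6]
grip_width: 0.0855
```

Run:
```python
from h import *
np.set_printoptions(legacy='1.25')
plan([.461,.346,.008],159.4,2,-1)
```

```text
from [0.4574 0.3418 0.0339] 159.55 t 8.93 tilt x [-0.008 -0.007 -1.   ]
[[0.07, 0, 0, 0.0129, -0.001, 0.0026, -1], [0.07, 0, 0, 0.0129, -0.001, 0.0026, -1]]
```

step_arm([
  [[0,0,0,0.012,0,0.002,-1],[0,0,0,0.012,0,0.002,-1],[0,0,0,0,0,0,-1],[0,0,0,0,0,0,0],[0,0,0,0,0,0,0.5]],
], force=40)

```text
t: 9.35
ee_pos: [0.4622, 0.3492, 0.0166]
orientation: [-0.943, 1.357, 0.941]
contact_force: [-2.1, -5.2, 4.7]
grip_width: 0.0637
```

step_arm([
  [[0,0,0,0,0,0,1],[0,0,0,0,0,0,1],[0,0,0,0,0,0,1],[0,0,0,0,0,0,1],[0,0,0,0,0,0,1]],
], force=40)

```text
t: 9.77
ee_pos: [0.4625, 0.3493, 0.0168]
orientation: [-0.943, 1.356, 0.941]
contact_force: [-0.9, -2.0, 6.3]
grip_width: 0.0593
```

step_arm([
  [[0,0,0,-0.01,0,0,1],[0,0,0,-0.03,0,0,1],[0,0,0,-0.04,0,0,1],[0,0,0,-0.04,0,0,1],[0,0,0,-0.04,0,0,1]],
])

```text
t: 10.18
ee_pos: [0.4611, 0.3495, 0.177]
orientation: [-0.942, 1.357, 0.944]
contact_force: [1.3, 0.4, -2.6]
grip_width: 0.0592
```

step_arm([
  [[0,0,0,-0.03,0,0,1],[0,0,0,-0.01,0,0,1],[0,0,0,0,0,0,1],[0,0,0,0,0,0,1],[0,0,0,0,0,0,1]],
])

```text
t: 10.6
ee_pos: [0.4608, 0.3479, 0.2125]
orientation: [-0.944, 1.362, 0.943]
contact_force: [0.4, -0.0, -2.9]
grip_width: 0.0594
```

Run:
```python
from h import *
np.set_printoptions(legacy='1.25')
s=env.sense(); print(s['qpos'].round(3),s['grip_width'],s['contact_force'])
save('wrist','w8.png')
for m in env.masks_of('wrist','tin'): print(round(m['confidence'],2),m['bbox'],rect('wrist',m['mask'],s['ee_pos'][2]-.0168+.045))
plan([.547,.1133,.215],174.95,10,1)
```

```text
[-0.12   0.507 -0.838  1.436  0.376  1.37   0.243] 0.059442775512383035 [ 0.40966298 -0.04151436 -2.9425583 ]
0.81 [219.9, 192.3, 195.4, 215.3] [453.2 351.1  81.7  60.7 -20.4]
0.65 [44.8, 127.9, 119.8, 120.2] [390.5 301.7  38.   26.7 -57.4]
0.6 [300.5, 1.5, 130.2, 76.8] [375.6 394.9  34.3  22.2  84. ]
from [0.4608 0.348  0.2124] 159.56 t 10.7 tilt x [-0.004 -0.003 -1.   ]
[[-1.54, 0, 0, -0.0003, -0.0163, -0.019, 1], [-1.54, 0, 0, -0.0003, -0.0158, -0.0194, 1], [-1.54, 0, 0, -0.0003, -0.0152, -0.0198, 1], [-1.54, 0, 0, -0.0003, -0.0147, -0.0202, 1], [-1.54, 0, 0, -0.0003, -0.0141, -0.0206, 1]]
[[-1.54, 0, 0, -0.0003, -0.0136, -0.021, 1], [-1.54, 0, 0, -0.0003, -0.013, -0.0213, 1], [-1.54, 0, 0, -0.0003, -0.0124, -0.0217, 1], [-1.54, 0, 0, -0.0003, -0.0118, -0.022, 1], [-1.54, 0, 0, -0.0003, -0.0113, -0.0223, 1]]
```

View pics/w8.png

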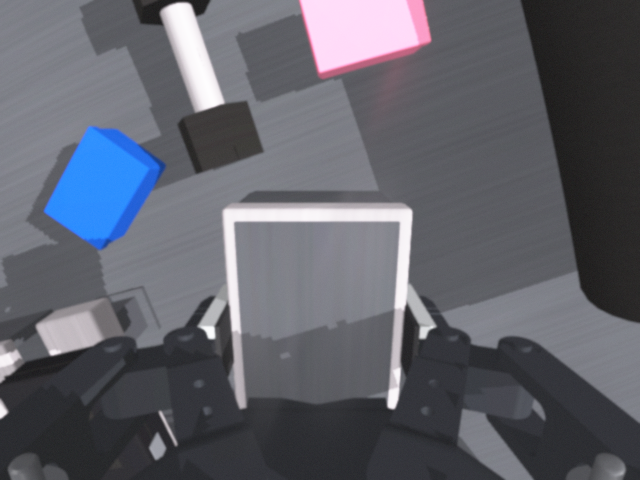

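The tin is held squarely between the pads (lid edge at v≈208, u 224–411). I carry it over the case.

step_arm([
  [[-1.5,0,0,0,-0.016,-0.019,1],[-1.5,0,0,0,-0.016,-0.019,1],[-1.5,0,0,0,-0.015,-0.02,1],[-1.5,0,0,0,-0.015,-0.02,1],[-1.5,0,0,0,-0.014,-0.021,1]],
])

```text
t: 11.12
ee_pos: [0.5042, 0.2304, 0.2134]
orientation: [-1.042, 1.31, 1.044]
contact_force: [0.6, 0.5, -2.3]
grip_width: 0.0593
```

step_arm([
  [[-1.5,0,0,0,-0.014,-0.021,1],[-1.5,0,0,0,-0.013,-0.021,1],[-1.5,0,0,0,-0.012,-0.021,1],[-1.5,0,0,0,-0.012,-0.022,1],[-1.5,0,0,0,-0.011,-0.022,1]],
])

```text
t: 11.53
ee_pos: [0.5467, 0.1141, 0.2134]
orientation: [-1.139, 1.255, 1.142]
contact_force: [-0.3, 0.1, -2.5]
grip_width: 0.0592
```

step_arm([
  [[0,0,0,0,0,0,1],[0,0,0,0,0,0,1]],
])

```text
t: 11.7
ee_pos: [0.5473, 0.1128, 0.2132]
orientation: [-1.134, 1.258, 1.137]
contact_force: [-0.2, 1.2, -3.5]
grip_width: 0.0592
```

Run:
```python
from h import *
np.set_printoptions(legacy='1.25')
s=env.sense(); T=s['ee_pos'];M=R.from_rotvec(s['orientation']).as_matrix()
P=p2w('wrist',[(317,206),(228,206),(409,206)],T[2]-.0168+.045); print('tin end along tool y', ((P-T)@M[:,1]).round(4), 'width z',((P-T)@M[:,2]).round(4))
save('wrist','w9.png')
plan([.547,.1133,.150],174.95,5,1)
```

```text
tin end along tool y [0.0441 0.0441 0.0442] width z [-0.     -0.0281  0.0289]
from [0.5466 0.1152 0.2137] 174.46 t 11.75 tilt x [-0.003  0.    -1.   ]
[[-0.1, 0, 0, 0.0127, -0.0001, -0.0004, 1], [-0.1, 0, 0, 0.0127, -0.0001, -0.0004, 1], [-0.1, 0, 0, 0.0127, -0.0001, -0.0004, 1], [-0.1, 0, 0, 0.0127, -0.0001, -0.0004, 1], [-0.1, 0, 0, 0.0127, -0.0001, -0.0004, 1]]
```

View pics/w9.png

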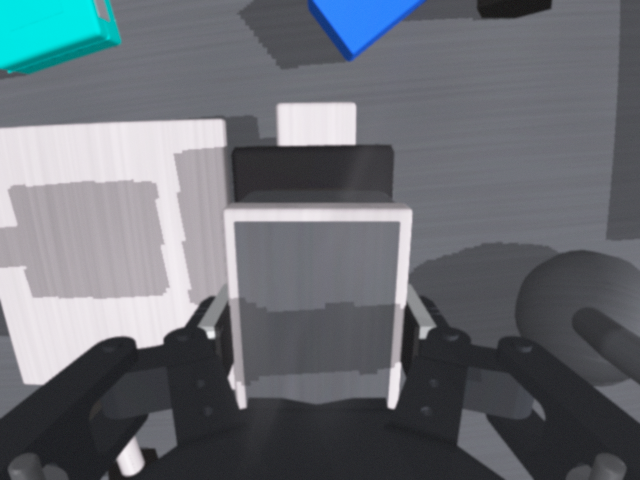

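Run:
```python
from h import *
np.set_printoptions(legacy='1.25')
s=env.sense(); T=s['ee_pos'];M=R.from_rotvec(s['orientation']).as_matrix()
print(T.round(4))
for n,uv,z in [('case end',[(234,147),(393,146),(313,147)],.128),('rail end',[(277,104),(356,104)],.088),('tin',[(226,206),(411,206)],T[2]+.0282)]:
    P=p2w('wrist',uv,z); print(n,'tool y',((P-T)@M[:,1]*1000).round(1),'tool z',((P-T)@M[:,2]*1000).round(1))
```

```text
[0.5466 0.1152 0.2137]
case end tool y [58.5 59.1 58.3] tool z [-50.1  45.7  -2.4]
rail end tool y [86.1 86.2] tool z [-27.6  26.8]
tin tool y [44.1 44.1] tool z [-28.7  29.6]
```

step_arm([
  [[0,0,0,0.018,0,-0.001,1],[0,0,0,0.016,0,-0.001,1],[0,0,0,0.014,0,0,1],[0,0,0,0.01,0,0,1],[0,0,0,0,0,0,1]],
])

```text
t: 12.17
ee_pos: [0.5446, 0.1145, 0.1545]
orientation: [-1.139, 1.256, 1.144]
contact_force: [-0.3, 0.2, -2.7]
grip_width: 0.059
```

step_arm([
  [[0,0,0,0.003,0,0,1],[0,0,0,0.003,0,0,1],[0,0,0,0,0,0,1]],
])

```text
t: 12.42
ee_pos: [0.5471, 0.1143, 0.1515]
orientation: [-1.139, 1.252, 1.139]
contact_force: [0.3, -0.2, -2.1]
grip_width: 0.0593
```

step_arm([
  [[0,0,0,0.002,0,-0.001,1],[0,0,0,0.001,0,0,1],[0,0,0,0.001,0,0,1],[0,0,0,0,0,0,1]],
])

```text
t: 12.75
ee_pos: [0.547, 0.1127, 0.1473]
orientation: [-1.139, 1.253, 1.139]
contact_force: [0.5, 0.1, -2.2]
grip_width: 0.0593
```

step_arm([
  [[0,0,0,0.001,0,0,1],[0,0,0,0.001,0,0,1],[0,0,0,0,0,0,1]],
])

```text
t: 13.0
ee_pos: [0.5468, 0.1127, 0.1451]
orientation: [-1.139, 1.253, 1.139]
contact_force: [-1.0, -0.1, -2.4]
grip_width: 0.0595
```

step_arm([
  [[0,0,0,0.001,0,0,1],[0,0,0,0,0,0,1],[0,0,0,0,0,0,1]],
])

```text
t: 13.25
ee_pos: [0.547, 0.1128, 0.1448]
orientation: [-1.139, 1.253, 1.139]
contact_force: [-2.2, -1.2, 2.1]
grip_width: 0.0597
```

step_arm([
  [[0,0,0,0.001,0,0,1],[0,0,0,0,0,0,1],[0,0,0,0,0,0,1]],
])

```text
t: 13.5
ee_pos: [0.5469, 0.1128, 0.1447]
orientation: [-1.14, 1.253, 1.138]
contact_force: [-3.2, -0.5, 6.8]
grip_width: 0.059
```

Contact: the wrist force rose from -2.4 to +6.8 N at TCP z 0.1447. I ease off slightly, open slowly and retreat upward.

step_arm([
  [[0,0,0,-0.001,0,0,1],[0,0,0,0,0,0,0.3],[0,0,0,0,0,0,0],[0,0,0,0,0,0,-0.5],[0,0,0,0,0,0,-1]],
], force=20)

```text
t: 13.92
ee_pos: [0.5474, 0.113, 0.1441]
orientation: [-1.139, 1.252, 1.139]
contact_force: [-0.1, -0.2, 1.1]
grip_width: 0.0742
```

step_arm([
  [[0,0,0,0,0,0,-1],[0,0,0,0,0,0,-1],[0,0,0,-0.005,0,0,-1],[0,0,0,-0.015,0,0,-1],[0,0,0,-0.03,0,0,-1]],
])

```text
t: 14.33
ee_pos: [0.5446, 0.1115, 0.1916]
orientation: [-1.137, 1.259, 1.143]
contact_force: [0.8, -1.4, 0.4]
grip_width: 0.0852
```

step_arm([
  [[0,0,0,-0.04,0,0,-1],[0,0,0,-0.04,0,0,-1],[0,0,0,0,0.02,0,-1],[0,0,0,0,0.03,0,-1],[0,0,0,0,0,0,-1]],
])

```text
t: 14.75
ee_pos: [0.4917, 0.1201, 0.2748]
orientation: [-1.143, 1.254, 1.145]
contact_force: [-1.2, 0.4, -1.5]
grip_width: 0.0857
```

Run:
```python
from h import *
np.set_printoptions(legacy='1.25')
s=env.sense(); print(s['ee_pos'].round(3),s['t'],s['grip_width'])
im=save('wrist','w10.png')
for m in env.masks_of('wrist','tin')[:3]: print('tin',round(m['confidence'],2),m['bbox'],rect('wrist',m['mask'],.173))
for m in env.masks_of('wrist','case')[:3]: print('case',round(m['confidence'],2),m['bbox'],rect('wrist',m['mask'],.128))
```

```text
[0.492 0.12  0.275] 14.75 0.08568816952760504
tin 0.82 [307.9, 15.4, 110.0, 112.8] [397.6 155.   60.7  40.  -57.6]
tin 0.7 [269.9, 237.5, 87.7, 126.0] [549.  110.8 101.6  61.5  -5.8]
tin 0.64 [556.2, 0.0, 83.8, 53.2] [378.  308.1  57.1  31.9  89.5]
case 0.82 [251.9, 206.7, 119.6, 139.6] [549.8 108.  125.1  99.8  -5.3]
case 0.75 [17.6, 0.0, 136.0, 134.0] [360.5 -44.8  95.   87.4   5.9]
case 0.37 [284.4, 171.0, 63.7, 231.4] [474.  117.1  48.7  27.5  84.7]
```

View pics/w10.png

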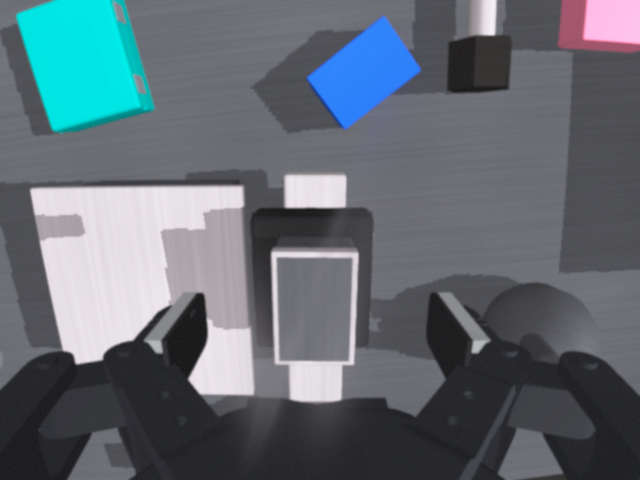

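Run:
```python
from h import *
np.set_printoptions(legacy='1.25')
def c(uv,z): P=p2w('wrist',uv,z)[:,:2]*1000; m=P.mean(0); d=(P[1]-P[0]+P[2]-P[3]); return m.round(1),rel(*m),'sides',np.linalg.norm(P[1]-P[0]).round(1),np.linalg.norm(P[2]-P[1]).round(1)
print('tin',c([(273,249),(357,249),(355,363),(276,363)],.173))
g=cv2.imread('pics/raw_w10.png',0).astype(int)
print(g[200:250,262]); print('row300 L',g[300,246:274],'R',g[300,356:380])
print('case sides', [rel(*(p2w('wrist',uv,.128)[0,:2]*1000)) for uv in [(254,300),(371,300)]])
print('rail sides', [rel(*(p2w('wrist',uv,.088)[0,:2]*1000)) for uv in [(285,190),(346,190),(315,174)]])
```

```text
tin (array([553.6, 110.6]), (-23.7, -3.1), 'sides', 57.9, 91.1)
[78 78 78 77 79 80 77 70 49 34 27 32 33 33 31 33 37 40 44 45 46 48 48 49
 48 49 49 50 49 49 49 48 50 50 48 49 48 45 42 43 42 46 40 43 44 44 42 45
 45 44]
row300 L [145 128 110 100  95  95  94  90  80  73  67  69  67  68  66  65  63  61
  62  60  57  60  60  57  63  92 142 191] R [154 104  81  76  76  75  74  73  73  70  70  67  66  67  76  84  91  88
  86  88  85  84  87  86]
case sides [(-9.7, -55.6), (-9.2, 44.1)]
rail sides [(-97.6, -29.9), (-97.2, 24.4), (-111.6, -3.1)]
```

step_arm([
  [[0,0,0,0,0.01,-0.04,-1],[0,0,0,0,0.01,-0.04,-1],[0,0,0,0,0.01,-0.04,-1],[0,0,0,0,0.01,-0.04,-1],[0,0,0,0,0,-0.04,-1]],
])

```text
t: 15.32
ee_pos: [0.4373, -0.0797, 0.2747]
orientation: [-1.14, 1.253, 1.138]
contact_force: [-0.0, -0.3, -0.1]
grip_width: 0.0852
```

Run:
```python
from h import *
np.set_printoptions(legacy='1.25')
im=save('top','top5.png',(150,120,320,240),2.5); g=cv2.cvtColor(im,cv2.COLOR_RGB2GRAY); hsv=cv2.cvtColor(im,cv2.COLOR_RGB2HSV)
for t,z in (('case',.128),('tin',.173)):
    for m in env.masks_of('top',t)[:4]: r=rect('top',m['mask'],z); print(t,round(m['confidence'],2),m['bbox'],r,rel(r[0],r[1]))
box=(slice(205,285),slice(255,320))
d=np.zeros_like(g); d[box]=hsv[:,:,2][box]<70
d=cv2.morphologyEx(d,cv2.MORPH_CLOSE,np.ones((3,3))); r=rect('top',d,.128); print('case dark',r,rel(r[0],r[1]))
for t in ('tub','kettlebell','dumbbell','grip_trainer','shaker','ball_center'):
    try: print(t,[np.round(m['xy']).tolist() for m in env.mark_of('top',t)[:2]])
    except Exception as e: print(t,e)
```

```text
case 0.98 [258.8, 213.8, 58.7, 64.9] [547.1 111.9 119.9 101.   -4.7] (-30.3, -2.4)
case 0.84 [361.8, 320.9, 24.9, 60.2] [337.9 -65.4 114.9  47.3   4.2] (-223.1, -197.4)
tin 0.91 [119.4, 329.2, 47.6, 33.4] [346.3 383.9  91.1  58.7  84.5] (-254.3, 250.9)
tin 0.82 [265.6, 217.4, 38.9, 52.1] [548.1 113.8  90.5  61.7  -5.3] (-29.5, -0.4)
tin 0.76 [236.2, 307.6, 47.6, 42.1] [385.  156.9  83.5  53.5 -57.9] (-195.7, 28.2)
case dark [545.9 110.2 121.6 100.8  -4.9] (-31.4, -4.2)
tub [[500.0, 279.0]]
kettlebell [[180.0, 196.0]]
dumbbell [[209.0, 355.0], [401.0, 146.0]]
grip_trainer [[401.0, 145.0]]
shaker [[501.0, 202.0]]
ball_center [[329.0, 138.0]]
```

The top view puts the tin about 2–4 mm from the case centre. The case is 2–4 mm off the rail centreline, and both are square to within 1°. I'm handing in.

```bash
python3 -c "
from h import *
print(env.close_job(), env.sense()['t'])"
```

```text
the job is handed in; nothing more can be done
the job is handed in; nothing more can be done
```

I handed the job in after about 16 s of the 56 s allowed. The case is on the rail with the tin on its lid. I pushed the case with the open fingers, without lifting it, and turned it square on the way across the gap. After backing off, I picked up the grey metal tin and set it down on the lid. `close_job` reports no verdict, so the result rests on my own checks.

**Last checks (top camera, arm clear):**

| Check | Measured | Limit |
|---|---|---|
| Case from the rail's centreline | 2–4 mm, towards the deck | 12 mm |
| Case from mid-length | about 30 mm | 60 mm |
| Case angle to the rail | within 0.4° | 8° (0.14 rad) |
| Tin from the lid's centre | 2–4 mm | 16 mm |
| Tin angle to the case | within 1° | 8° (0.14 rad) |

- **Clear of the deck:** I worked this out from the case's measured position (about 12 mm clear) and did not measure it separately.
- **Camera disagreement:** Just after the push, the wrist camera put the case about 1 mm on the far side of the centreline, while the top camera had it 2–4 mm towards the deck. The last wrist view also placed the whole scene about 8 mm off along the rail, so there I used only distances between things.
- **Bystanders:** The tub, kettlebell, both dumbbells and the ball showed no visible move. The shaker's mark had no reading from the start to compare with, and the network took a dumbbell for the grip trainer, so those two were not checked. Neither was near the work.
- **Final picture:** It was measured by the networks but not viewed, because the 12-picture limit was reached.

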